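# Draw a honing plate off the rack edge and stack it

## Robot

A 7-joint arm with a two-finger parallel gripper is mounted at the origin on the work surface. World frame = base frame: x ahead of the robot, y to its left, z up, the work surface at z = 0. Lengths are in m, angles in degrees, forces in N, time in s.
With the tool pointing down it reaches from about 0.425 to 0.875 m from the base axis. Payload 4.7 kg.
Tool frame: the origin (TCP) lies on the front face of the gripper's body, between the roots of the fingers; the fingertips stand 70 mm ahead of it and the grasp point (between the pads) lies 51 mm ahead of it; z points along the fingers, y is the direction in which the jaws open and shut (so a half turn about z gives the same grasp; the last joint's range is limited). The gripper opens to 87 mm and grips with 3 to 60 N. Pads are 19 mm wide; open, the fingers measure 117 mm over their backs; the gripper's body (75 mm by 190 mm) begins 51 mm behind the grasp point.
Start: joints at [69.563, 18.392, -4.016, 83.108, 1.295, 78.541, -3.26], TCP at [0.236, -0.606, 0.292] pointing down, gripper open.
Joint ranges: [-163.93, 163.93], [-17.29, 119.83], [-79.2, 71.16], [3.27, 140.29], [-89.18, 269.18], [5.43, 117.66], [-154.24, 154.24]. Speed limits (degrees/s): [147.25, 147.25, 180, 180, 180, 180, 180].

## Interface

Orientations are given as [roll, pitch, yaw] about the fixed x, y, z axes, in that order (R = Rz(yaw) Ry(pitch) Rx(roll)).
In Python, from cell import env gives the robot as it stands.
- The arm moves only by the tool drive_tool, never from a script. Its argument "commands" is a list of rows, each a list of 7 numbers: the shift along the tool's x, y, z in cm, then the turn, a rotation vector about the tool's x, y, z in degrees, then the opening, from 0 (shut) to 1 (fully open). In form: [[tx, ty, tz, rx, ry, rz, hand], ...]. A call has 1 to 20 rows; each row shifts and turns the commanded pose from where the row before left it, along the tool's axes as they then stand; what a row does not reach is not made up. A row lasts 1/12 s, in which the tool goes at most 41.7 mm and 7.16 degrees, less where a joint would pass 70% of its speed; a pose out of reach is approached as far as the arm can. A call is refused whole if a number of a shift passes 4.17 or a number of a turn 7.16, either way. A call with a gripper value outside its range is refused whole. The fingers move at their own pace and stop on an object; "force" is the grip in N (left out, the last holds). Time passes only in rows, so rows that do not move let the fingers close. It gives the time, the measured TCP pose, the force and the opening at its end, in the units of the state.
- env.get_obs(): the state, without advancing time (a new reading comes with each control period).
- env.read_camera(name): name is "side" or "top" or "wrist"; returns a dict with "img" (400x640x3 uint8, blue, green, red), "mtx" (3x3 intrinsics, pixels), "pose" (4x4, takes a point from camera to world coordinates). Camera axes: x right, y down, z forward; pixel columns grow to the right and rows downward; lengths in m; the calibration is good to about 2 mm. A picture is of the moment at which its call begins. There is no depth.
- env.sign_off(): hands the job in, once; it reports no verdict.
The state is a dict: "time_s": time; "qpos": joint angles; "joint_velocities": joint speeds; "effort": joint torques, N m; "tool_pos": TCP position; "tool_rot": TCP orientation; "force": force on the tool from outside, world axes, zero at the start; "wrist_torque": the same for the moment, N m; "grip_width": finger opening in m.
Only numpy, scipy, OpenCV 4.12 (cv2) and the standard library are available. Lean on these libraries where they do the work, as an engineer would, in place of code of your own. Each camera call takes 0.05 s, during which the arm holds its last target.

## Task

Slide the flat honing plate along its rack until one end sticks out well over the rack's open end while the plate still lies flat on the rack; then take it by the overhanging end and lay it flat and square, dark face up, on the pile of matching plates on the wooden block. Do not let it drop to the table, keep the pile tidy and leave the pile of discs alone.

Things in the scene. Friction and masses are not known exactly. Their poses are not given: they have to be found in the camera images.
- plate_center (a point): centre (half-way up) of the loose honing plate on the rack: plain steel rectangle 150 long (its x) x 60 wide (its y) x 6 mm thick, dark upper face, 0.15 to 0.31 kg. It lies lengthwise along the rack, its underside on the two ledges, and slides with friction (a few N at most). It tips off if more than half of it sticks out
- outlet (a point): middle of the open end (edge) of the fixed metal rack, at the height of the ledges, 55 mm above the table. Its x axis is level and points along the rack and out of this end (roughly to the robot's left); y is across. The rack runs from here to x = -250 mm. At the start the plate's leading end lies 15 to 50 mm inside this end. Beyond this end the table is bare for 100 mm
- slot (a point): middle of the rack's length, at ledge height, same axes as the outlet. Two ledges 10 mm wide carry the plate; between them is a 44 mm wide slot, 45 mm deep, open at both rack ends: a shut gripper fits in it to push the plate's rear end. Side guards, inner faces 64 mm apart, 5 mm thick, rise 8 mm above the ledges, 2 mm over the plate, so its long edges cannot be gripped there
- pile_place (a point): where the centre of the stacked plate belongs: over the middle of the fixed wooden block (130 x 44 x 30 mm high) that carries two loose plates equal to the one on the rack; 45 mm above the table, level with the centre of a plate lying on that pile. Its x axis is along the block's length, y across. The top of the pile is 42 mm above the table
- pile_low_center (a point): centre of the lower plate of the pile (same axes and size as the plate on the rack), on the block, 33 mm above the table
- pile_top_center (a point): centre of the upper plate of the pile, 39 mm above the table. Two kitchen knives, at most 16 mm high, also lie flat on the table nearby: bystanders
- disc_top: upper of two round steel discs, 90 mm across and 6 mm thick, piled on a round wooden block next to the plates' pile (either nearer the robot than it or beyond it); origin at the centre of its underside, 36 mm above the table. To be left alone
There are look-alikes about, which are no part of the job. Leave any blue or yellow look-alike of the part that bears pile_top_center alone.

How it is judged:
By the outcome, as a careful person would: the job done as asked, in the order asked, and still so for the second after the job is handed in, with the robot touching nothing.
It also fails if it takes over 48 s, if anything falls off the work surface, if the arm or the gripper's body presses on something with over 40 N, if the wrist force passes 120 N, or if a joint passes its speed limit or range.

## Working session

There is one attempt and no reset: what is moved stays moved. The work goes in short steps, Python scripts to look and compute and a tool call to move; the robot and the scene stay as the last step left them, time stands still between calls to the robot, and variables do not carry over. Pictures are saved under pics/ and viewed, and the job is handed in when it is done.

Besides the shell and the picture viewer there is one more tool, called after "Call:" as name(argument=value, ...) on one line, values as JSON. drive_tool: Moves the arm, as the interface text tells. Its arguments: {"type":"object","properties":{"commands":{"type":"array"},"force":{"type":"number"}},"required":["commands"]}

```bash
ls; mkdir -p pics; python3 - <<'E'
from cell import env
import cv2,numpy as np
o=env.get_obs(); print({k:np.round(v,3).tolist() for k,v in o.items()})
for n in ("side","top","wrist"):
    r=env.read_camera(n); cv2.imwrite(f"pics/{n}0.png",r["img"]); np.savez(f"pics/{n}0.npz",**r); print(n,np.round(r["mtx"],1).tolist(),np.round(r["pose"],4).tolist())
E
```

```text
pics
{'time_s': 0.0, 'qpos': [69.563, 18.438, -4.016, 83.177, 1.295, 78.542, -3.26], 'joint_velocities': [0.027, -0.04, 0.052, 0.037, 0.043, 0.039, 0.031], 'effort': [0.0, -49.129, -0.404, -31.252, -0.064, 0.044, 0.0], 'tool_pos': [0.235, -0.605, 0.291], 'tool_rot': [-179.888, 0.006, 21.247], 'force': [-0.104, -0.696, -0.384], 'wrist_torque': [-0.01, -0.021, 0.06], 'grip_width': 0.087}
side [[432.4, 0.0, 316.6], [0.0, 432.4, 201.7], [0.0, 0.0, 1.0]] [[-0.7823, -0.4622, 0.4176, 0.0666], [-0.6228, 0.5685, -0.5375, 0.5687], [0.0111, -0.6806, -0.7326, 0.7045], [0.0, 0.0, 0.0, 1.0]]
top [[397.3, 0.0, 318.7], [0.0, 397.3, 191.0], [0.0, 0.0, 1.0]] [[0.0249, -0.9888, 0.1472, 0.2711], [-0.9994, -0.0212, 0.0269, 0.0863], [-0.0235, -0.1477, -0.9887, 1.0508], [0.0, 0.0, 0.0, 1.0]]
wrist [[323.8, 0.0, 319.4], [0.0, 323.8, 200.9], [0.0, 0.0, 1.0]] [[0.363, -0.8893, -0.2783, 0.3127], [-0.9318, -0.3469, -0.107, -0.5754], [-0.0013, 0.2982, -0.9545, 0.3843], [0.0, 0.0, 0.0, 1.0]]
```

View pics/top0.png

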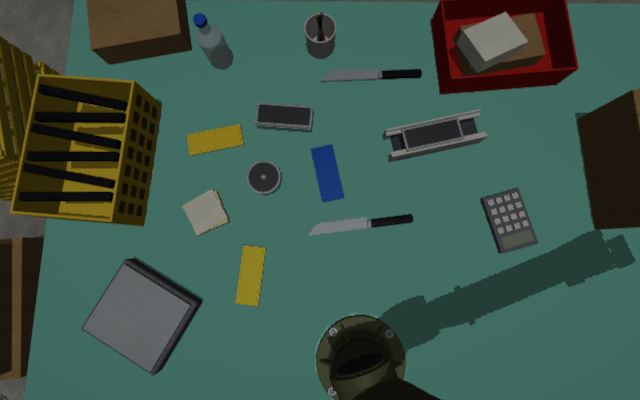

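View pics/side0.png

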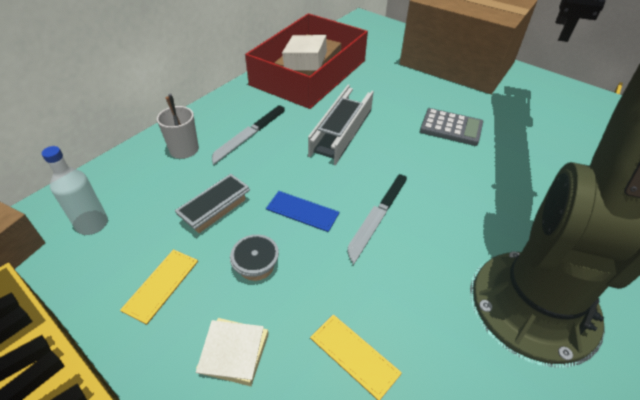

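View pics/wrist0.png

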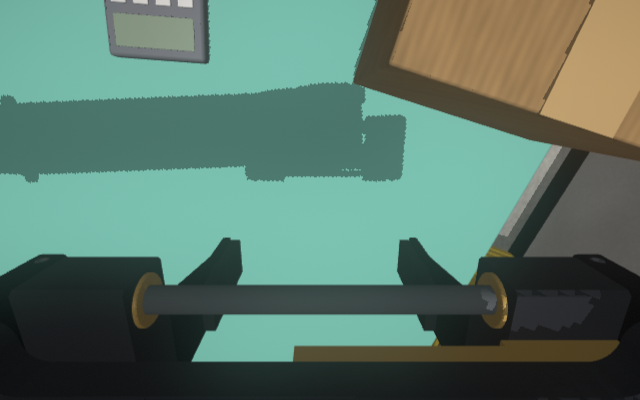

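```bash
python3 - <<'E'
import cv2,numpy as np
def crop(n,x0,y0,w,h,s,out):
    im=cv2.imread(f"pics/{n}.png")[y0:y0+h,x0:x0+w]
    im=cv2.resize(im,None,fx=s,fy=s,interpolation=cv2.INTER_CUBIC)
    im=np.clip(im.astype(float)*1.5,0,255).astype(np.uint8)
    for i in range(0,w,10): cv2.putText(im,str(x0+i),(i*s,8),0,.3,(0,0,255),1); cv2.line(im,(i*s,10),(i*s,14),(0,0,255),1)
    for i in range(0,h,10): cv2.putText(im,str(y0+i),(0,i*s+3),0,.3,(0,0,255),1)
    cv2.imwrite(f"pics/{out}.png",im)
crop("top0",380,105,114,60,7,"c1")
crop("side0",295,80,90,85,7,"c2")
crop("top0",240,95,90,100,6,"c3")
crop("side0",170,160,120,125,5,"c4")
E
```

```text
(no output)
```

View pics/c1.png

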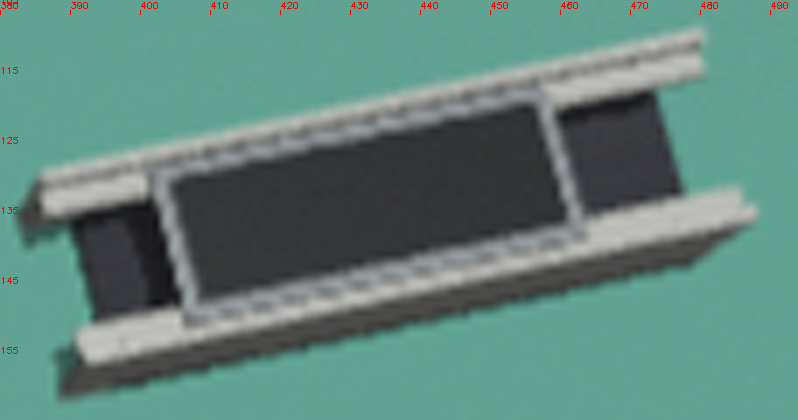

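View pics/c2.png

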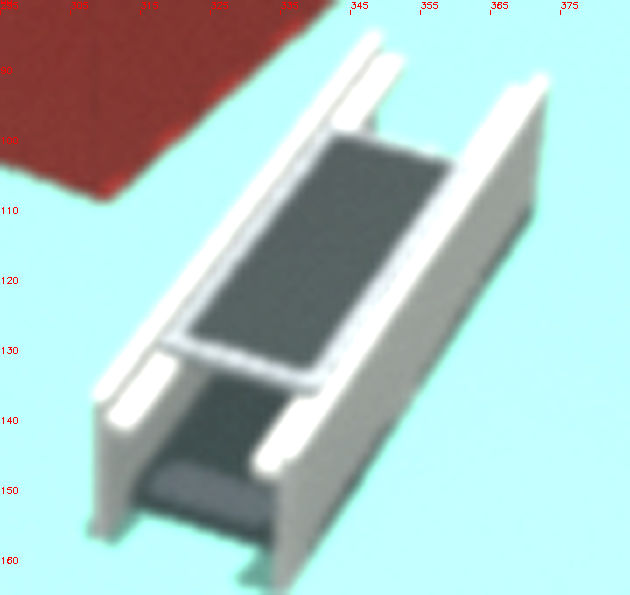

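View pics/c3.png

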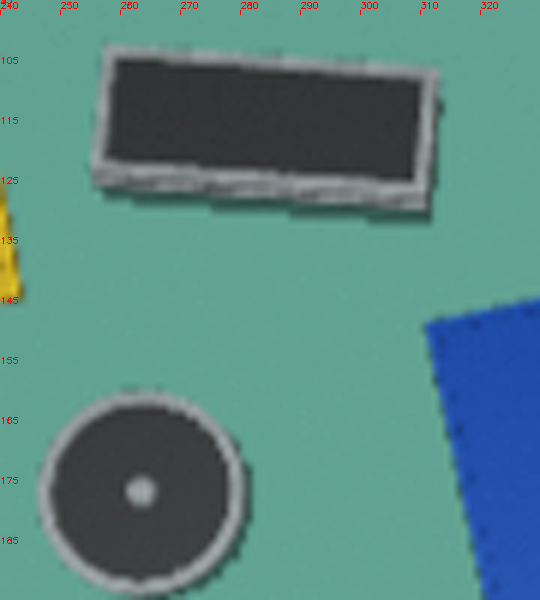

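View pics/c4.png

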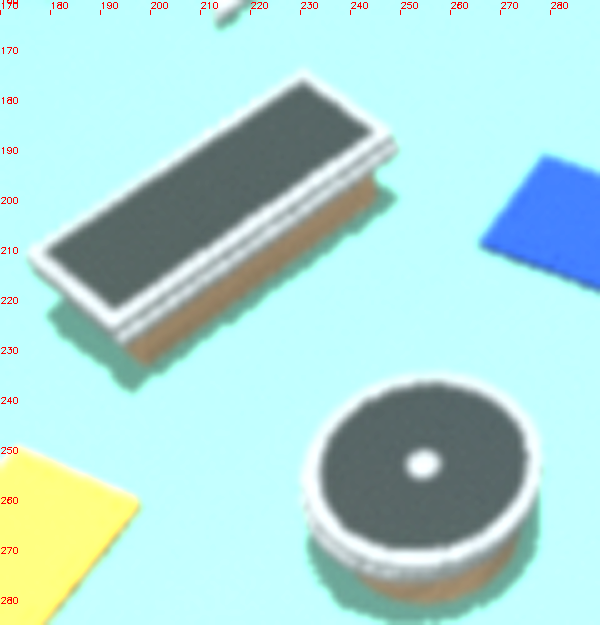

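```bash
cat > h.py <<'E'
import numpy as np,cv2
C={n:np.load(f"pics/{n}0.npz") for n in("top","side","wrist")}
def proj(c,p):
    T=np.linalg.inv(c["pose"]);q=T[:3,:3]@np.asarray(p)+T[:3,3];u=c["mtx"]@q;return u[:2]/u[2]
def ray(c,uv):
    d=c["pose"][:3,:3]@np.linalg.inv(c["mtx"])@np.array([uv[0],uv[1],1.]);return c["pose"][:3,3],d/np.linalg.norm(d)
def atz(c,uv,z):
    o,d=ray(c,uv);return o+d*(z-o[2])/d[2]
def tri(obs):
    A=np.zeros((3,3));b=np.zeros(3);R=[ray(c,u) for c,u in obs]
    for o,d in R:
        P=np.eye(3)-np.outer(d,d);A+=P;b+=P@o
    x=np.linalg.solve(A,b);return x,max(np.linalg.norm((np.eye(3)-np.outer(d,d))@(x-o)) for o,d in R)
def uc(p,x0,y0,s): return ((p[0]+.5)/s-.5+x0,(p[1]+.5)/s-.5+y0)
E
python3 - <<'E'
from h import *
np.set_printoptions(precision=4,suppress=True)
t,s=C["top"],C["side"]
def go(name,tp,ta,sp,sa,z):
    P=[];Z=[]
    for a,b in zip(tp,sp):
        x,e=tri([(t,uc(a,*ta)),(s,uc(b,*sa))]);P.append(x);Z.append(atz(t,uc(a,*ta),z)); print(name,x,round(e,4),"top@z",Z[-1][:2],"side@z",atz(s,uc(b,*sa),z)[:2])
    for Q in (np.array(P),np.array(Z)):
        print(" mean",Q.mean(0)); 
        for i,j in((0,1),(1,2),(2,3),(3,0)): 
            d=Q[j]-Q[i];print("  edge",i,j,np.linalg.norm(d),np.degrees(np.arctan2(d[1],d[0])))
# order: outlet +x, outlet -x, rear -x, rear +x
go("plate",[(152,172),(188,323),(586,234),(548,88)],(380,105,7),[(163,340),(316,388),(455,160),(337,128)],(295,80,7),.061)
go("pile",[(106,45),(438,68),(429,192),(92,167)],(240,95,6),[(32,250),(303,72),(393,135),(115,325)],(170,160,5),.042)
# rack: ledge ends outlet; guard tops
for n,p in dict(gl=(35,172),gl2=(43,190),gr=(80,362),grear=(705,32),grear2=(755,210),ledgeL=(50,215),ledgeR=(82,325)).items(): print(n,atz(t,uc(p,380,105,7),.063),atz(t,uc(p,380,105,7),.055))
for n,p in dict(gl=(97,392),gr=(290,470),ledL=(115,430),ledR=(262,472),rearL=(375,35),rearR=(545,80)).items(): print("side",n,atz(s,uc(p,295,80,7),.063),atz(s,uc(p,295,80,7),.055))
E
```

```text
plate [ 0.583  -0.095   0.0606] 0.0007 top@z [ 0.5835 -0.0947] side@z [ 0.582  -0.0948]
plate [ 0.5266 -0.1078  0.0602] 0.0005 top@z [ 0.5268 -0.1074] side@z [ 0.5255 -0.107 ]
plate [ 0.5655 -0.2518  0.0584] 0.0021 top@z [ 0.5628 -0.2518] side@z [ 0.5656 -0.2477]
plate [ 0.6175 -0.2419  0.0564] 0.0021 top@z [ 0.6179 -0.2395] side@z [ 0.6115 -0.2368]
 mean [ 0.5732 -0.1741  0.0589]
  edge 0 1 0.05781631302433862 -167.29027971884983
  edge 1 2 0.14919475266894855 -74.86332919505254
  edge 2 3 0.05296201729235593 10.738170526592578
  edge 3 0 0.1509348131273268 103.24041440543083
 mean [ 0.5728 -0.1733  0.061 ]
  edge 0 1 0.058019937185400994 -167.35407471574567
  edge 1 2 0.1488172299203885 -75.99999466063831
  edge 2 3 0.05642659179092827 12.54727241858192
  edge 3 0 0.14888525159528587 103.38607912906953
pile [0.6557 0.2824 0.0423] 0.0019 top@z [0.6575 0.2837] side@z [0.6538 0.2815]
pile [0.6499 0.1354 0.0376] 0.001 top@z [0.6492 0.1358] side@z [0.6451 0.138 ]
pile [0.5928 0.1376 0.0359] 0.0016 top@z [0.5923 0.1382] side@z [0.5864 0.141 ]
pile [0.6002 0.2864 0.04  ] 0.0019 top@z [0.6
[... 563 characters left out ...]
.0546  0.063 ] [ 0.5778 -0.0557  0.055 ]
gr [ 0.5111 -0.0679  0.063 ] [ 0.513  -0.0692  0.055 ]
grear [ 0.6396 -0.2965  0.063 ] [ 0.6425 -0.2996  0.055 ]
grear2 [ 0.5724 -0.3122  0.063 ] [ 0.5748 -0.3154  0.055 ]
ledgeL [ 0.5659 -0.0571  0.063 ] [ 0.5683 -0.0583  0.055 ]
ledgeR [ 0.5249 -0.0687  0.063 ] [ 0.5269 -0.0699  0.055 ]
side gl [ 0.58   -0.0564  0.063 ] [ 0.5864 -0.0642  0.055 ]
side gr [ 0.5052 -0.065   0.063 ] [ 0.5106 -0.0729  0.055 ]
side ledL [ 0.5626 -0.0446  0.063 ] [ 0.5688 -0.0522  0.055 ]
side ledR [ 0.5117 -0.0583  0.063 ] [ 0.5172 -0.0662  0.055 ]
side rearL [ 0.6359 -0.2948  0.063 ] [ 0.643  -0.3055  0.055 ]
side rearR [ 0.5676 -0.3106  0.063 ] [ 0.5739 -0.3216  0.055 ]
```

```bash
python3 - <<'E'
from h import *
import cv2
np.set_printoptions(precision=4,suppress=True)
t,s=C["top"],C["side"]
for n,x0,y0,w,h,k in(("top0",425,0,160,100,5),("side0",240,5,140,105,5)):
    im=cv2.imread(f"pics/{n}.png")[y0:y0+h,x0:x0+w];cv2.imwrite(f"pics/b{n}.png",cv2.resize(im,None,fx=k,fy=k,interpolation=cv2.INTER_CUBIC))
E
```

```text
(no output)
```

View pics/btop0.png

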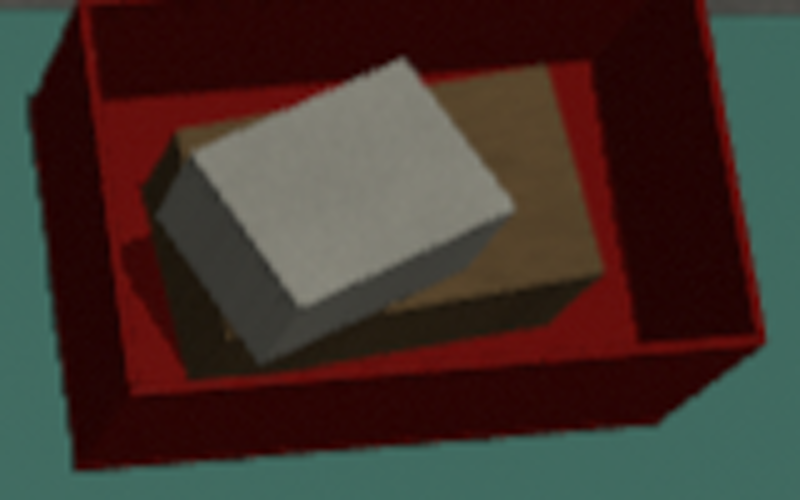

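View pics/bside0.png

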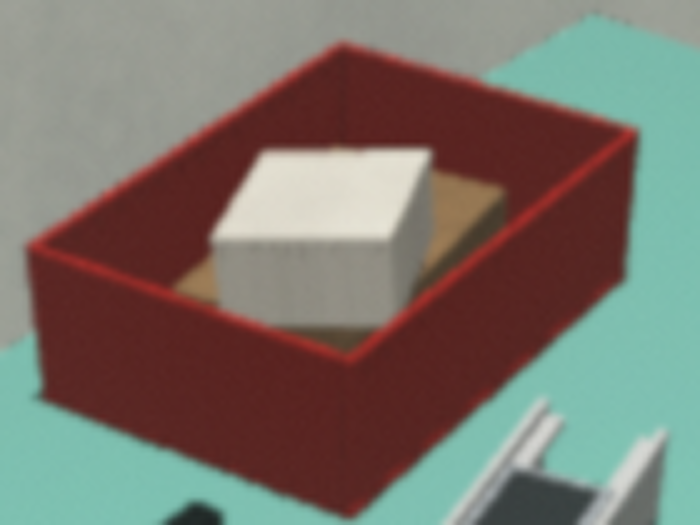

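```bash
python3 - <<'E'
from h import *
np.set_printoptions(precision=4,suppress=True)
t,s=C["top"],C["side"]
for a,b in(((128,397),(350,360)),((765,343),(637,130)),((74,470),(350,518)),((658,425),(627,280))):
    print(tri([(t,uc(a,425,0,5)),(s,uc(b,240,5,5))]))
u=np.array([np.cos(np.radians(103.7)),np.sin(np.radians(103.7))])
O=np.array([.5466,-.060])
for d in (-.225,-.12,.02): print(d,O+u*d)
E
```

```text
(array([ 0.7024, -0.2102,  0.1011]), np.float64(0.0005926640444561018))
(array([ 0.737 , -0.5286,  0.0972]), np.float64(0.0008291834589542772))
(array([ 0.7039, -0.2109,  0.0021]), np.float64(0.0012795834780024258))
(array([ 0.7366, -0.5323, -0.0032]), np.float64(0.0017039880151778753))
-0.225 [ 0.5999 -0.2786]
-0.12 [ 0.575  -0.1766]
0.02 [ 0.5419 -0.0406]
```

Call:
drive_tool(commands=[[3.28,-1.23,0,0,0,0,0],[3.28,-1.23,0,0,0,0,0],[3.28,-1.23,0,0,0,0,0],[3.28,-1.23,0,0,0,0,0],[3.28,-1.23,0,0,0,0,0],[3.28,-1.23,0,0,0,0,0],[3.28,-1.23,0,0,0,0,0],[3.28,-1.23,0,0,0,0,0],[3.28,-1.23,0,0,0,0,0],[3.28,-1.23,0,0,0,0,0],[3.28,-1.23,0,0,0,0,0],[3.28,-1.23,0,0,0,0,0],[3.28,-1.23,0,0,0,0,0],[3.28,-1.23,0,0,0,0,0]], force=20)

```text
time_s: 1.32
tool_pos: [0.602, -0.2777, 0.292]
tool_rot: [-180.0, 0.0, 21.2]
force: [0.9, -0.0, 0.4]
grip_width: 0.0034
```

Call:
drive_tool(commands=[[0,0,0,0,0,-6.9,0],[0,0,0,0,0,-6.9,0],[0,0,0,0,0,-6.9,0],[0,0,0,0,0,-6.9,0],[0,0,0,0,0,-6.9,0],[0,0,0,0,0,-6.9,0],[0,0,0,0,0,-6.9,0],[0,0,0,0,0,-6.9,0],[0,0,0,0,0,-6.9,0],[0,0,0,0,0,-6.9,0],[0,0,0,0,0,-6.9,0],[0,0,0,0,0,-6.6,0],[0,0,0,0,0,0,0]])

```text
time_s: 2.4
tool_pos: [0.6009, -0.279, 0.2917]
tool_rot: [-180.0, -0.0, 103.9]
force: [-0.1, -0.0, 0.1]
grip_width: 0.0003
```

```bash
python3 - <<'E'
from cell import env
import cv2,numpy as np
r=env.read_camera("wrist");o=env.get_obs(); cv2.imwrite("pics/wrist1.png",r["img"]); np.savez("pics/wrist1.npz",**r)
print(o["time_s"],np.round(o["qpos"],1),o["tool_pos"],o["tool_rot"],o["grip_width"],np.round(r["pose"],4).tolist())
E
```

```text
2.45 [ 45.7  22.8 -31.   80.3  11.7  80.2  28.3] [ 0.60089439 -0.27904388  0.29179587] [-1.79970483e+02 -3.29549950e-02  1.03603279e+02] 0.0005288737919454016 [[0.9706, 0.2299, 0.0719, 0.5815], [0.2409, -0.9264, -0.2896, -0.1987], [0.0001, 0.2984, -0.9544, 0.3848], [0.0, 0.0, 0.0, 1.0]]
```

View pics/wrist1.png

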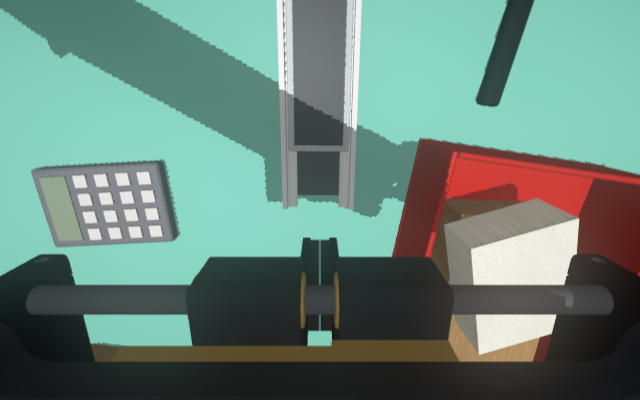

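```bash
python3 - <<'E'
from h import *
np.set_printoptions(precision=4,suppress=True)
w=np.load("pics/wrist1.npz")
im=cv2.imread("pics/wrist1.png")[120:220,255:385];cv2.imwrite("pics/c5.png",np.clip(cv2.resize(im,None,fx=6,fy=6,interpolation=2)*1.0*1.4,0,255).astype(np.uint8))
im=cv2.imread("pics/wrist1.png")[0:60,255:385];cv2.imwrite("pics/c6.png",cv2.resize(im,None,fx=6,fy=6,interpolation=2))
E
```

```text
(no output)
```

View pics/c5.png

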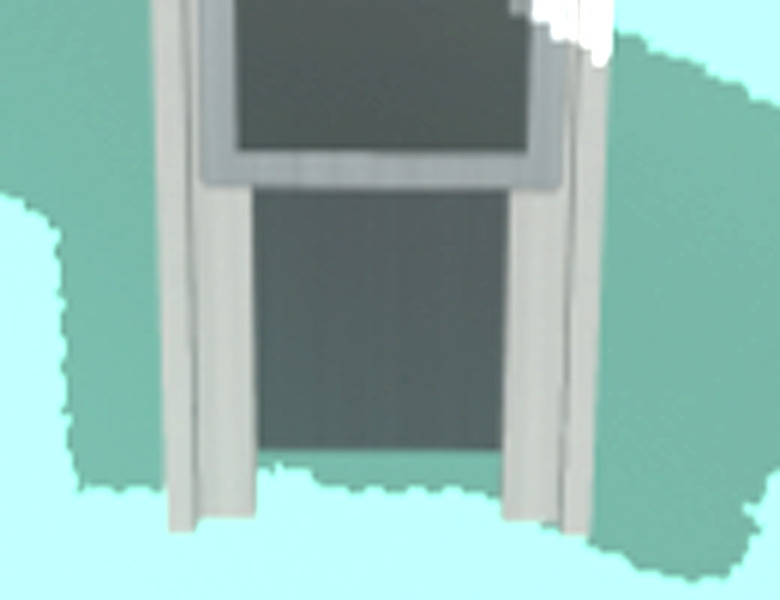

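View pics/c6.png

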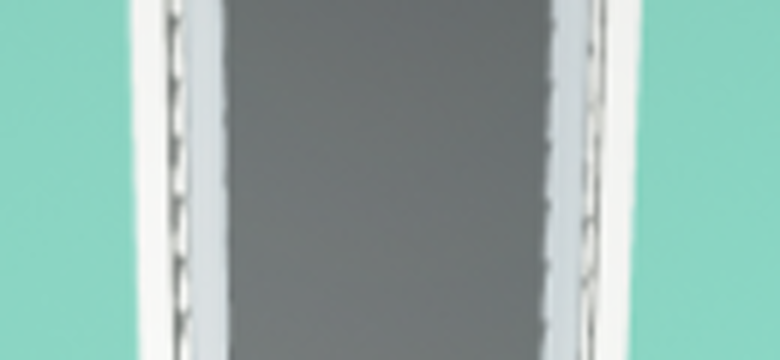

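```bash
python3 - <<'E'
from h import *
np.set_printoptions(precision=4,suppress=True)
w=np.load("pics/wrist1.npz")
a=[atz(w,uc(p,255,120,6),.063) for p in((168,530),(590,533))]
b=[atz(w,uc(p,255,0,6),.063) for p in((130,0),(642,0))]
c=[atz(w,uc(p,255,120,6),.061) for p in((200,187),(560,187))]
A,B,Cc=[sum(q)/2 for q in(a,b,c)]
print(a,b,c,A,B,Cc,np.linalg.norm(a[0]-a[1]),np.linalg.norm(c[0]-c[1]))
d=B-A;th=np.arctan2(d[1],d[0]);print(np.degrees(th),np.degrees(np.arctan2(*(a[1]-a[0])[1::-1])))
u=np.array([np.cos(th),np.sin(th),0]);v=np.array([np.sin(th),-np.cos(th),0])
T=np.array([.6009,-.2791,.29])
for n,p in(("rackrear",A),("platerear",Cc)):print(n,"along",(p-T)@u,"across(+x side)",(p-T)@v)
O=A+.25*u;print("outlet",O,"from top est (.5466,-.060)")
E
```

```text
[array([ 0.5702, -0.3131,  0.063 ]), array([ 0.6419, -0.2958,  0.063 ])] [array([ 0.525 , -0.1269,  0.063 ]), array([ 0.5972, -0.109 ,  0.063 ])] [array([ 0.5628, -0.2535,  0.061 ]), array([ 0.621 , -0.2391,  0.061 ])] [ 0.6061 -0.3045  0.063 ] [ 0.5611 -0.118   0.063 ] [ 0.5919 -0.2463  0.061 ] 0.07374219866646026 0.05995145192583805
103.55234460624308 13.506983248933881
rackrear along -0.025858039117917404 across(+x side) -0.0009340611682509314
platerear along 0.033999078382621804 across(+x side) -0.00110043901969517
outlet [ 0.5475 -0.0614  0.063 ] from top est (.5466,-.060)
```

Call:
drive_tool(commands=[[0,-0.1,3,0,0,0,0],[0,0,3,0,0,0,0],[0,0,3,0,0,0,0],[0,0,3,0,0,0,0],[0,0,2.5,0,0,0,0],[0,0,2,0,0,0,0],[0,0,1.4,0,0,0,0],[0,0,0,0,0,0,0],[0,0,0,0,0,0,0]])

```text
time_s: 3.2
tool_pos: [0.6, -0.2791, 0.113]
tool_rot: [-180.0, -0.0, 103.7]
force: [-0.4, -0.1, 0.4]
grip_width: 0.0005
```

Call:
drive_tool(commands=[[1.0,0,0,0,0,0,0],[0.8,0,0,0,0,0,0],[0.5,0,0,0,0,0,0],[0.7,0,0,0,0,0,0],[0.8,0,0,0,0,0,0],[0.8,0,0,0,0,0,0],[0.8,0,0,0,0,0,0],[0.8,0,0,0,0,0,0]])

```text
time_s: 3.87
tool_pos: [0.5855, -0.2189, 0.1139]
tool_rot: [180.0, 0.1, 103.7]
force: [1.8, -5.0, 3.1]
grip_width: 0.0009
```

Call:
drive_tool(commands=[[0.8,0,0,0,0,0,0],[0.8,0,0,0,0,0,0],[0.8,0,0,0,0,0,0],[0.8,0,0,0,0,0,0],[0.7,0,0,0,0,0,0],[0.6,0,0,0,0,0,0],[0.5,0,0,0,0,0,0],[0.3,0,0,0,0,0,0],[0,0,0,0,0,0,0]])

```text
time_s: 4.62
tool_pos: [0.5725, -0.1662, 0.113]
tool_rot: [-180.0, -0.1, 103.8]
force: [0.9, -1.8, 1.8]
grip_width: 0.001
```

```bash
cat > look.py <<'E'
from cell import env
import cv2,numpy as np,sys
tag=sys.argv[1]
for n in sys.argv[2:]:
    r=env.read_camera(n);cv2.imwrite(f"pics/{n}{tag}.png",r["img"]);np.savez(f"pics/{n}{tag}.npz",**r)
o=env.get_obs();print(o["time_s"],np.round(o["tool_pos"],4),np.round(o["tool_rot"],2),np.round(o["force"],1),o["grip_width"],np.round(o["qpos"],1))
E
cat > crop.py <<'E'
import cv2,numpy as np,sys
n,x0,y0,w,h,s,g=sys.argv[1],*map(int,sys.argv[2:7]),float(sys.argv[7])
im=cv2.imread(f"pics/{n}.png")[y0:y0+h,x0:x0+w]
im=np.clip(cv2.resize(im,None,fx=s,fy=s,interpolation=2)*g,0,255).astype(np.uint8);cv2.imwrite(f"pics/{n}_c.png",im)
E
python3 look.py 2 top side wrist; python3 crop.py top2 370 90 120 80 6 1.4; python3 crop.py side2 285 70 100 100 6 1.4
```

```text
4.7667 [ 0.5722 -0.1664  0.1125] [-1.7993e+02 -1.2000e-01  1.0376e+02] [-0.3 -1.   0.5] 0.0002616206444635429 [ 40.1  23.9 -31.9 101.1  14.4  59.2  16.7]
```

View pics/top2_c.png

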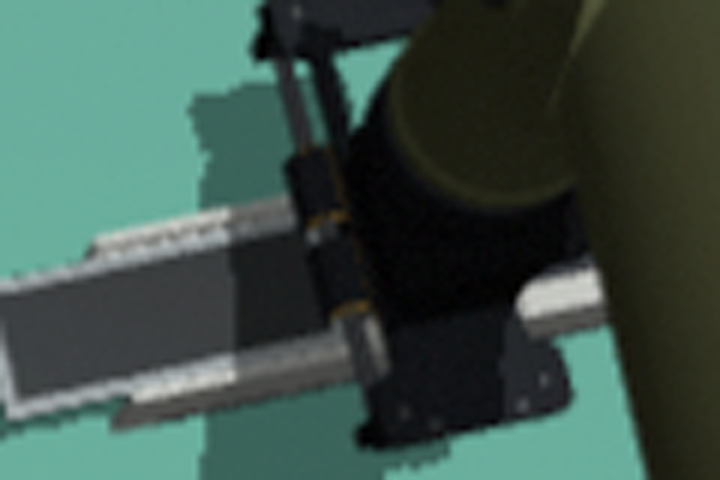

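View pics/side2_c.png

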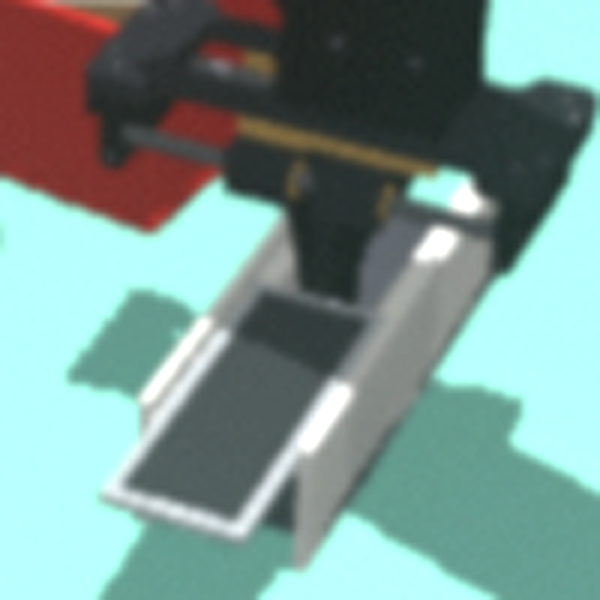

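View pics/wrist2.png

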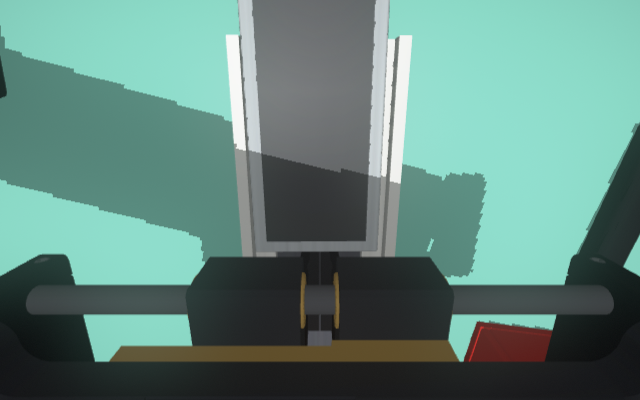

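```bash
python3 - <<'E'
from h import *
np.set_printoptions(precision=4,suppress=True)
s=np.load("pics/side2.npz");w=np.load("pics/wrist2.npz");t=np.load("pics/top2.npz")
th=np.radians(103.6);u=np.array([np.cos(th),np.sin(th)]);O=np.array([.5475,-.0614])
L=[atz(s,uc(p,285,70,6),.061)[:2] for p in((103,495),(240,537))]
R=[atz(w,p,.061)[:2] for p in((256,250),(377,250))]
G=[atz(w,p,.063)[:2] for p in((226,35),(412,36))]
print([((p-O)@u).round(4) for p in L+R+G],L,R,G)
print("top TR corner lead", (atz(t,uc((5,420),370,90,6),.061)[:2]-O)@u)
E
```

```text
[np.float64(0.0554), np.float64(0.0547), np.float64(-0.0958), np.float64(-0.0955), np.float64(-0.0007), np.float64(-0.0008)] [array([ 0.5555, -0.0025]), array([ 0.5007, -0.0164])] [array([ 0.5397, -0.1618]), array([ 0.5974, -0.1476])] [array([ 0.5111, -0.0709]), array([ 0.5832, -0.0536])]
top TR corner lead 0.05471504503685244
```

Call:
drive_tool(commands=[[0.2,0,0,0,0,0,0],[0.2,0,0,0,0,0,0],[0.1,0,0,0,0,0,0],[0,0,0,0,0,0,0],[-0.5,0,0,0,0,0,0],[-1.0,0,0,0,0,0,0],[0,0,-2,0,0,0,0],[0,0,-4,0,0,0,0],[0,0,-3,0,0,0,0],[2,0,0,0,0,0,1],[3,0,0,0,0,0,1],[3.5,0,0,0,0,0,1],[3,0,0,0,0,0,1],[2.3,0,0,0,0,0,1],[0,0,0,0,0,0,1],[0,0,0,0,0,0,1]])

```text
time_s: 6.1
tool_pos: [0.5425, -0.0423, 0.2036]
tool_rot: [180.0, 0.0, 103.9]
force: [-0.3, -0.6, -0.5]
grip_width: 0.0392
```

```bash
python3 look.py 3 top side wrist; python3 crop.py side3 265 70 130 110 6 1.4
```

```text
6.25 [ 0.5428 -0.0451  0.2032] [-1.800e+02  3.000e-02  1.036e+02] [ 0.3 -0.3 -0.3] 0.051444593552986286 [ 35.9  12.5 -37.9 103.6   8.3  66.7   9. ]
```

View pics/side3_c.png

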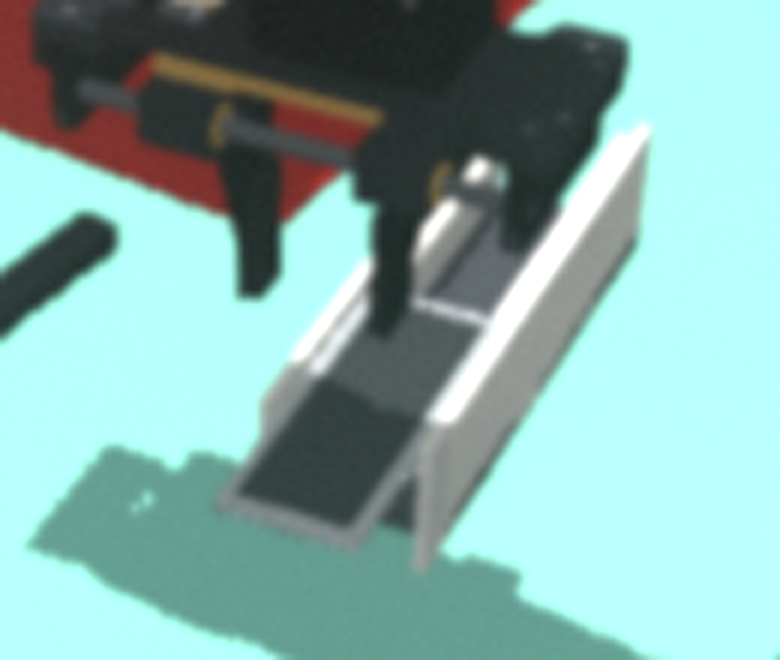

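View pics/wrist3.png

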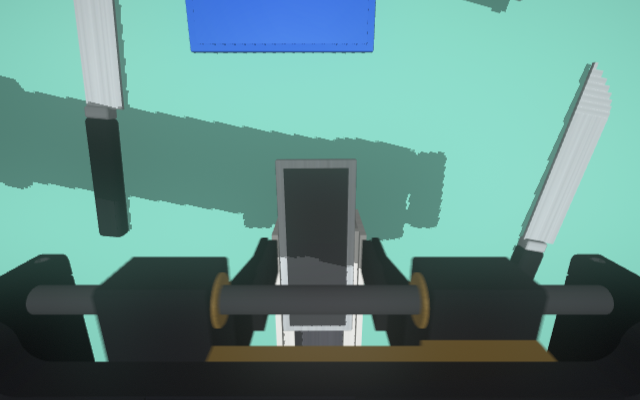

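View pics/top3.png

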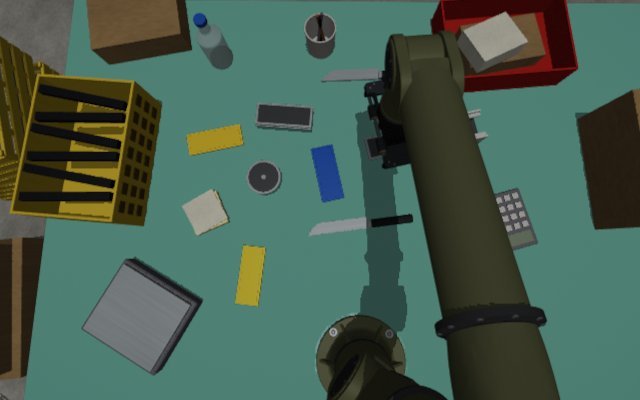

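```bash
python3 - <<'E'
from h import *
np.set_printoptions(precision=4,suppress=True)
w=np.load("pics/wrist3.npz")
th=np.radians(103.6);u=np.array([np.cos(th),np.sin(th)]);v=np.array([u[1],-u[0]]);O=np.array([.5475,-.0614]);T=np.array([.5428,-.0451])
for p in((275.5,159.5),(356,159.5)):
    q=atz(w,p,.061)[:2];print(q,(q-O)@u,(q-T)@v,(q-T)@u)
print((T-O)@u,(T-O)@v)
E
```

```text
[ 0.5026 -0.0128] 0.05783633491081325 -0.031454609253822575 0.04088820266980076
[0.5599 0.0012] 0.05791916918554379 0.027475184132916778 0.0409710369445313
0.01694813224101249 -0.0007354002591469891
```

Call:
drive_tool(commands=[[0.3,-0.2,0,0,0,0,1],[0,0,0,0,0,0,1],[0,0,0,0,0,0,1],[0,0,0,0,0,0,1],[0,0,0,0,0,0,1],[0,0,2,0,0,0,1],[0,0,2,0,0,0,1],[0,0,2,0,0,0,1],[0,0,1,0,0,0,1],[0,0,0.6,0,0,0,1],[0,0,0.2,0,0,0,1],[0,0,0,0,0,0,1],[0,0,0,0,0,0,1]])

```text
time_s: 7.33
tool_pos: [0.5404, -0.0407, 0.1261]
tool_rot: [179.9, 0.0, 103.7]
force: [0.8, 0.3, 0.3]
grip_width: 0.0874
```

```bash
python3 look.py 4 wrist side; python3 crop.py side4 265 70 130 110 6 1.4
```

```text
7.4333 [ 0.5405 -0.0407  0.1263] [1.7991e+02 5.0000e-02 1.0375e+02] [0.5 0.4 0.5] 0.08710022073921019 [ 34.1  17.4 -37.  108.2  12.2  58.3   5.7]
```

View pics/side4_c.png

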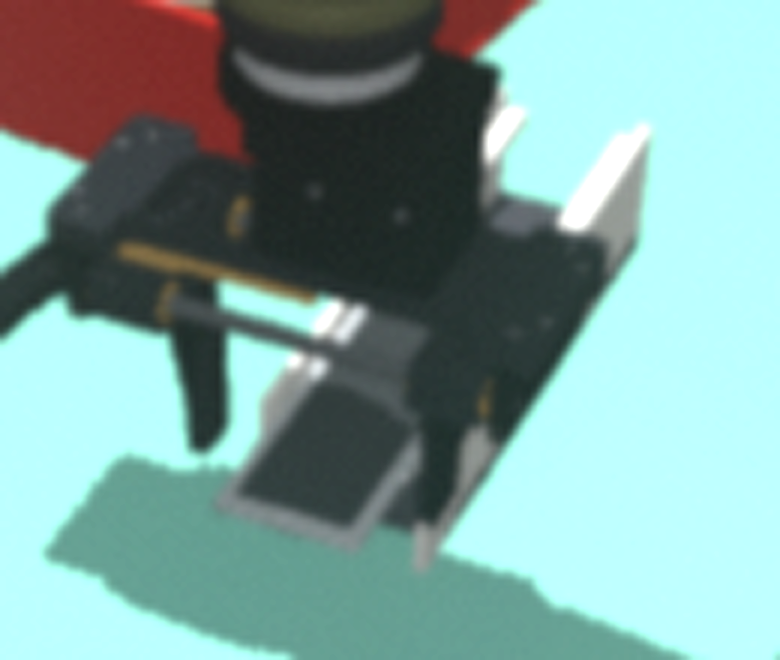

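View pics/wrist4.png

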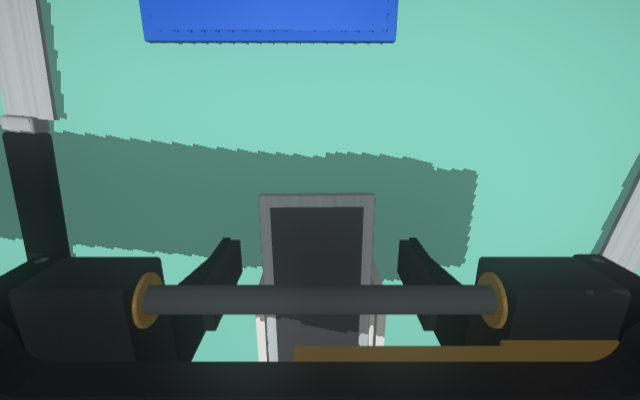

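```bash
python3 - <<'E'
from h import *
a=np.load("pics/wrist3.npz");b=np.load("pics/wrist4.npz")
T=np.array([.5405,-.0407,0]);th=np.radians(103.6);u=np.array([np.cos(th),np.sin(th),0]);v=np.array([u[1],-u[0],0])
for p,q in(((275.5,159.5),(259,194)),((356,159.5),(375.5,194))):
    x,e=tri([(a,p),(b,q)]);print(x,e,(x-T)@u,(x-T)@v)
E
```

```text
[ 0.5020533  -0.01380036  0.05582278] 9.841453174607841e-05 0.03518583355710627 -0.031043451295142535
[0.56061922 0.00097296 0.05780787] 0.0003647325500652779 0.03577361350214955 0.029354160461383894
```

Call:
drive_tool(commands=[[0,0,0.2,0,0,0,1],[0,0,0,0,0,0,0.5],[0,0,0,0,0,0,0.5],[0,0,0,0,0,0,0.5],[0,0,0,0,0,0,0.5],[0,0,0,0,0,0,0.5],[0,0,0,0,0,0,0.5],[0,0,0,0,0,0,0.5]], force=50)

```text
time_s: 8.1
tool_pos: [0.5397, -0.0407, 0.1232]
tool_rot: [-180.0, 0.0, 103.7]
force: [-0.7, -0.1, 0.4]
grip_width: 0.059
```

Call:
drive_tool(commands=[[0,0,0,0,0,0,0.4],[0,0,0,0,0,0,0.4],[0,0,-0.5,0,0,0,0.4],[0,0,-0.8,0,0,0,0.4],[0,0,-1,0,0,0,0.4],[0,0,-1,0,0,0,0.4],[0,0,-0.7,0,0,0,0.4],[0,0,0,0,0,0,0.4]])

```text
time_s: 8.77
tool_pos: [0.5409, -0.0408, 0.1656]
tool_rot: [179.8, 0.1, 103.7]
force: [0.3, -0.0, -3.1]
grip_width: 0.0592
```

```bash
python3 look.py 5 wrist side; python3 crop.py side5 265 60 130 110 6 1.4
```

```text
8.8667 [ 0.5399 -0.0408  0.1638] [1.7996e+02 4.0000e-02 1.0374e+02] [ 0.1 -0.8 -2.8] 0.05917860326639586 [ 35.1  14.6 -37.7 106.3  10.1  62.3   7.3]
```

View pics/side5_c.png

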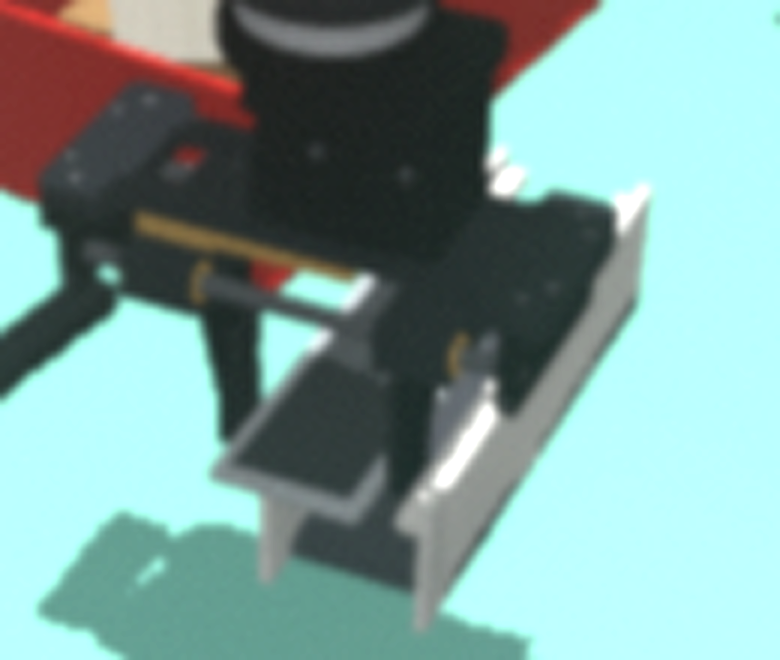

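View pics/wrist5.png

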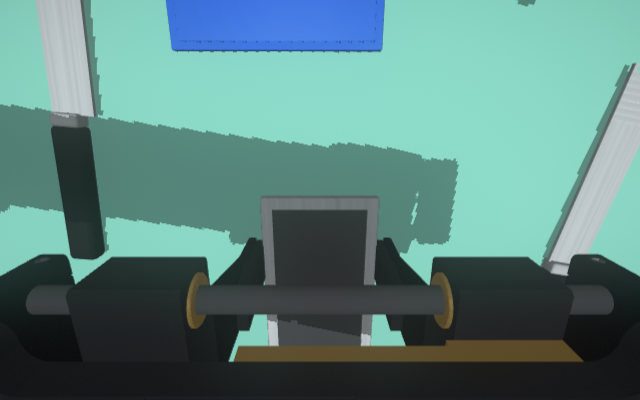

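Call:
drive_tool(commands=[[0,0,-1.5,0,0,1.9,0.4],[0,0,-2.5,0,0,3,0.4],[0,0,-3,0,0,4,0.4],[0,0,-3,0,0,4,0.4],[0,0,-2.5,0,0,3,0.4],[0.5,0.2,-1.1,0,0,1,0.4],[1.5,0.6,0,0,0,0,0.4],[2.5,1.1,0,0,0,0,0.4],[3,1.3,0,0,0,0,0.4],[3,1.3,0,0,0,0,0.4],[2.5,1.1,0,0,0,0,0.4],[2,0.9,0,0,0,0,0.4],[1,0.4,0,0,0,0,0.4],[0.5,0.2,0,0,0,0,0.4],[0,0,0,0,0,0,0.4],[0,0,0,0,0,0,0.4]])

```text
time_s: 10.2
tool_pos: [0.6194, 0.1187, 0.2988]
tool_rot: [-179.9, 0.1, 86.8]
force: [-0.0, 0.2, -3.7]
grip_width: 0.0592
```

```bash
python3 look.py 6 wrist side; python3 crop.py wrist6 200 0 200 230 3 1.2;python3 crop.py side6 165 60 130 110 6 1.4
```

```text
10.3 [0.6195 0.1181 0.2991] [-1.7998e+02  1.0000e-01  8.6700e+01] [ 0.1 -0.5 -3.1] 0.059264027205086584 [ 18.7  20.4 -41.   84.4  13.5  80.3 -26.1]
```

View pics/wrist6.png

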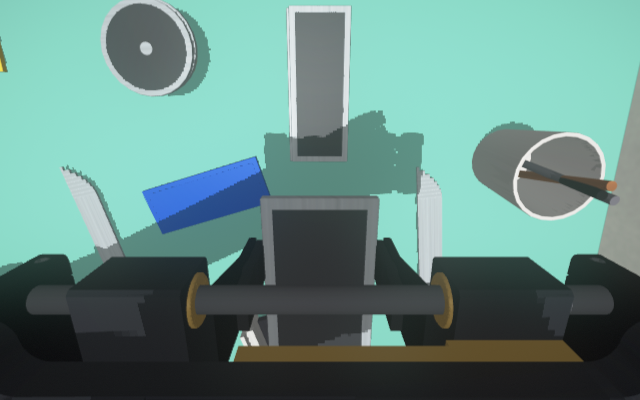

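View pics/side6.png

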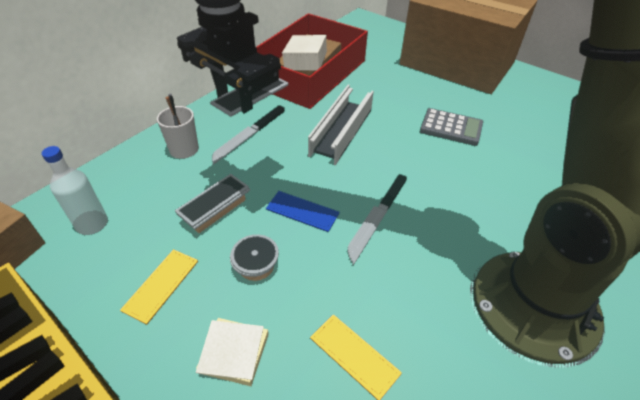

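View pics/wrist6_c.png

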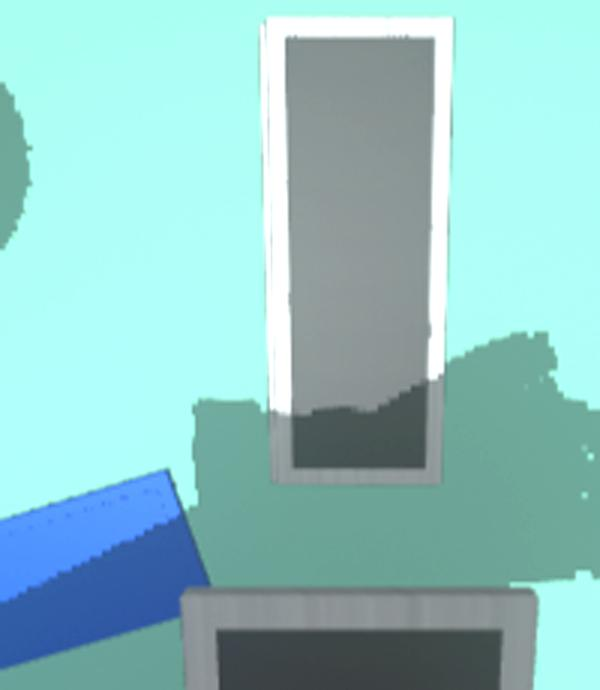

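```bash
python3 - <<'E'
import cv2
im=cv2.imread("pics/wrist6.png")
for n,x,y,w,h in(("a",280,0,80,30),("b",280,145,80,30),("p",250,185,140,40)):
    k=8 if n!="p" else 5
    cv2.imwrite(f"pics/w6{n}.png",cv2.resize(im[y:y+h,x:x+w],None,fx=k,fy=k,interpolation=2))
E
```

```text
(no output)
```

View pics/w6a.png

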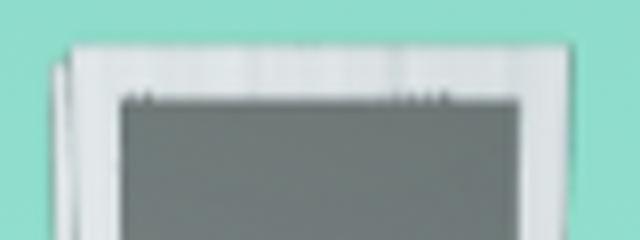

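View pics/w6b.png

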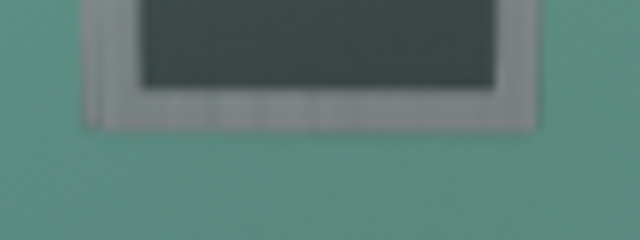

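View pics/w6p.png

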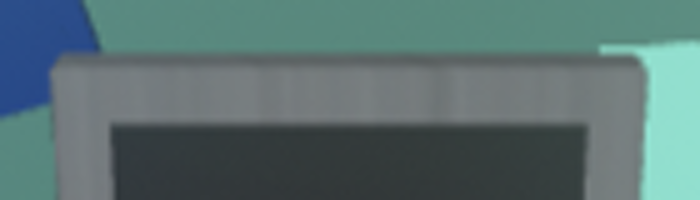

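```bash
python3 crop.py wrist6 220 190 200 170 4 1.4
```

```text
(no output)
```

View pics/wrist6_c.png

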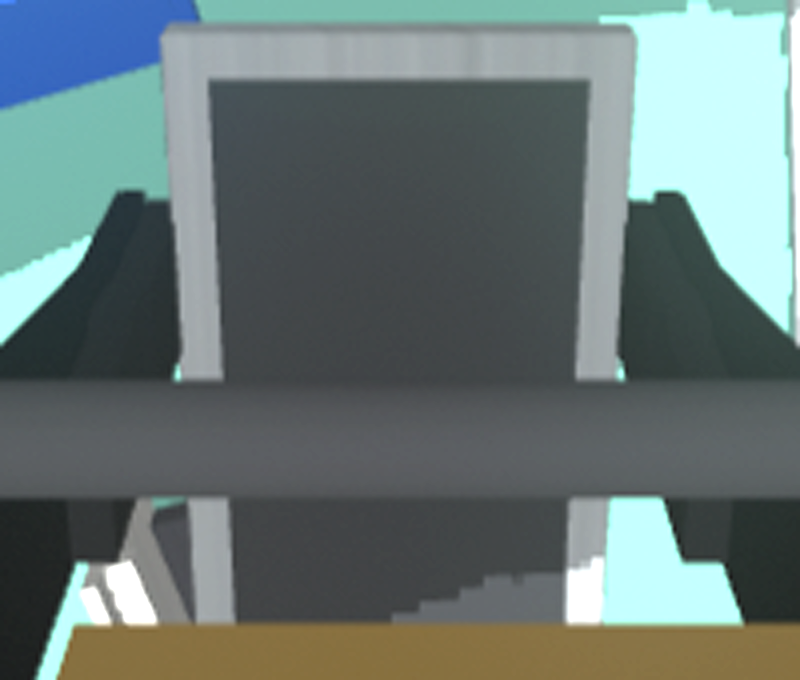

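```bash
python3 crop.py side6 175 60 130 80 6 1.4
```

```text
(no output)
```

View pics/side6_c.png

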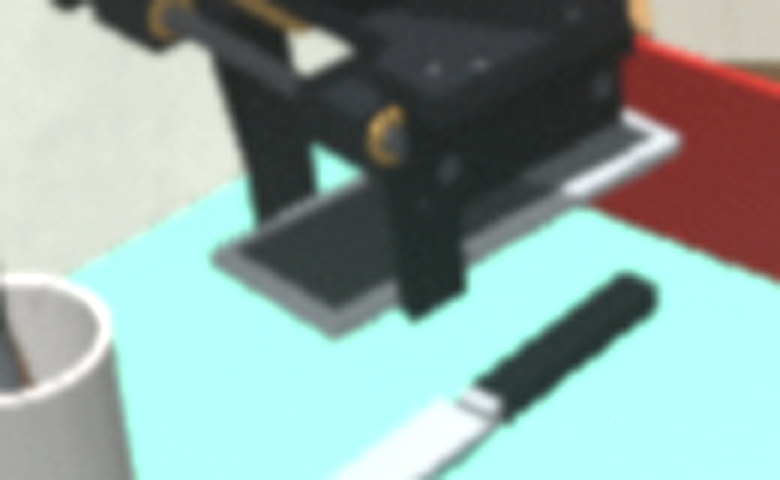

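```bash
cat > fit.py <<'E'
from h import *
from scipy.optimize import least_squares
from scipy.spatial.transform import Rotation as Ro
np.set_printoptions(precision=4,suppress=True)
w=np.load("pics/wrist6.npz");s=np.load("pics/side6.npz")
T=np.array([.6195,.1181,.2991])
def corner(p,sx,sy):
    R=Ro.from_euler('ZYX',p[3:6],degrees=True).as_matrix();return p[:3]+R@np.array([sx*.075,sy*.03,.003])
# plate x along u (yaw~87) ; sy=+1 => left (-x world)
def res(p,useside):
    r=[]
    for sy,uv in((1,(260.6,197.6)),(-1,(378.6,197.6))): r+=list(proj(w,corner(p,1,sy))-uv)
    for sy,x in((1,269.0),(-1,371.0)):
        A,B=proj(w,corner(p,1,sy)),proj(w,corner(p,-1,sy));t=(345-A[1])/(B[1]-A[1]);r.append(A[0]+t*(B[0]-A[0])-x)
    if useside:
        d=p[6:8]
        for sx,sy,uv in((1,-1,(212,256)),(1,1,(334,318)),(-1,1,(681,136))): r+=list(proj(s,corner(p,sx,sy))+d-uc(uv,175,60,6))
        r+=list(d/3)
    r.append(p[5]/1.0)
    return r
for us in(0,1):
    q=least_squares(res,[.617,.08,.23,86.8,0,0,0,0],args=(us,));p=q.x
    print(us,p,np.sqrt(q.cost))
    th=np.radians(86.7);u=np.array([np.cos(th),np.sin(th),0]);v=np.array([u[1],-u[0],0])
    d=p[:3]-T;print(" rel tool: along",d@u,"y",d@v,"z",d[2])
a=(280,0,8);b=(280,145,8)
P=[atz(w,uc(x,*k),.042) for x,k in(((72,45),a),((568,45),a),((537,130),b),((103,130),b))]
P=np.array(P);m=P.mean(0);print(P[:,:2],m)
for i,j in((3,0),(2,1),(0,1),(3,2)):
    d=P[j]-P[i];print(np.linalg.norm(d),np.degrees(np.arctan2(d[1],d[0])))
print("pile rel tool",(m-T)@u,(m-T)@v)
print("cup",atz(w,(473,165),.0),atz(w,(516,190),.1))
E
python3 fit.py
```

```text
0 [ 0.618   0.0789  0.2322 86.9536  0.8346 -0.065   0.      0.    ] 0.13330180395401742
 rel tool: along -0.03927242112529428 y 0.0007327924164416742 z -0.066934099473831
1 [ 0.618   0.0792  0.2311 86.9306 -0.7259  0.3518  1.3445 -0.4989] 1.5077067510834592
 rel tool: along -0.038918688391035884 y 0.0007345727348792879 z -0.06798100216717207
[[0.5999 0.2881]
 [0.6588 0.2849]
 [0.6506 0.1357]
 [0.5916 0.139 ]] [0.6252 0.2119 0.042 ]
0.14933964440659894 86.80099812990743
0.14933406351555525 86.85509321372543
0.05896269004406647 -3.1859214425894713
0.05910368343825915 -3.180477945237949
pile rel tool 0.09401735026230222 0.00031297871187230893
cup [0.8081 0.1141 0.    ] [0.8034 0.1104 0.1   ]
```

Call:
drive_tool(commands=[[0.5,0,0,0,0,0,0.4],[1.5,0,0,0,0,0,0.4],[2.3,0,0,0,0,0,0.4],[2.5,0,0,0,0,0,0.4],[2.5,0,0,0,0,0,0.4],[2,0,0.5,0,0,0,0.4],[1.3,0,1.5,0,0,0,0.4],[0.7,0,2,0,0,0,0.4],[0,0,2.5,0,0,0,0.4],[0,0,2.5,0,0,0,0.4],[0,0,2.5,0,0,0,0.4],[0,0,2,0,0,0,0.4],[0,0,1.5,0,0,0,0.4],[0,0,1,0,0,0,0.4],[0,0,0.5,0,0,0,0.4],[0,0,0,0,0,0,0.4],[0,0,0,0,0,0,0.4],[0,0,0,0,0,0,0.4]])

```text
time_s: 11.8
tool_pos: [0.6277, 0.2534, 0.1357]
tool_rot: [179.9, -0.1, 86.8]
force: [-0.2, -0.1, -2.6]
grip_width: 0.0589
```

```bash
python3 look.py 7 wrist side top; python3 crop.py side7 155 140 120 110 6 1.4; python3 crop.py wrist7 210 170 220 190 3 1.4;python3 - <<'E'
from cell import env;import numpy as np
print(np.mean([env.get_obs()["tool_pos"] for _ in range(5)],0))
E
```

```text
11.95 [0.6275 0.2533 0.1354] [ 1.799e+02 -4.000e-02  8.685e+01] [-0.5 -0.  -2.8] 0.05903099118603858 [  4.5  33.4 -39.4  87.8  22.4  66.8 -42.3]
[0.62745509 0.25331948 0.13544116]
```

View pics/side7_c.png

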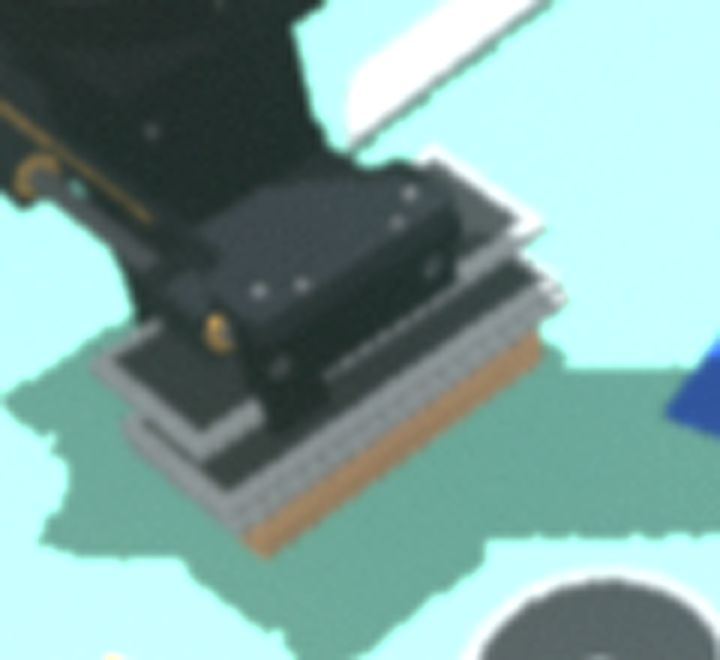

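View pics/wrist7_c.png

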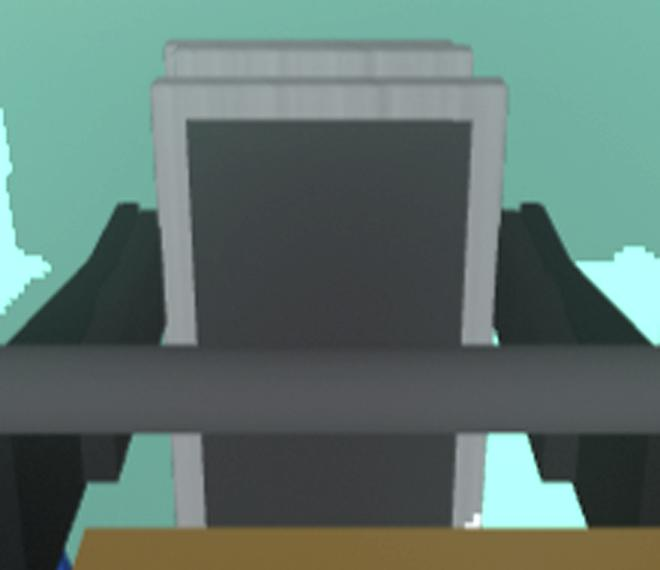

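```bash
python3 crop.py wrist7 255 178 130 40 6 1.6
```

```text
(no output)
```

View pics/wrist7_c.png

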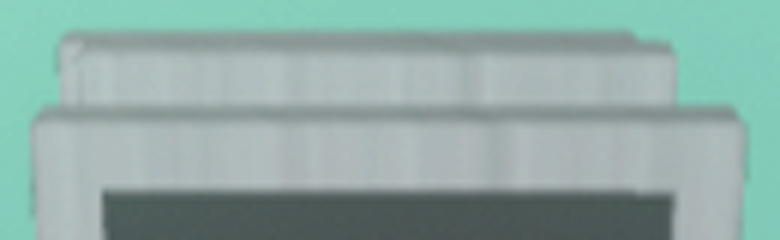

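```bash
python3 - <<'E'
from h import *
np.set_printoptions(precision=4,suppress=True)
w6=np.load("pics/wrist6.npz");w=np.load("pics/wrist7.npz")
th=np.radians(86.83);u=np.array([np.cos(th),np.sin(th),0]);v=np.array([u[1],-u[0],0]);O=np.array([.6252,.2119,0])
def sh(n,p):print(n,"along",((p-O)@u*1000).round(1),"across",((p-O)@v*1000).round(1))
a=(280,0,8);b=(280,145,8);c=(255,178,6)
sh("low farleft w6",atz(w6,uc((52,62),*a),.036));sh("low nearleft w6",atz(w6,uc((82,130),*b),.036))
sh("top L w7",atz(w,uc((80,50),*c),.042));sh("top R w7",atz(w,uc((675,50),*c),.042))
sh("low L w7",atz(w,uc((60,40),*c),.036));sh("low R w7",atz(w,uc((635,38),*c),.036))
z=.1354-.0645
sh("held L",atz(w,uc((33,120),*c),z));sh("held R",atz(w,uc((743,120),*c),z))
E
python3 crop.py side0 165 165 90 75 8 1.4
```

```text
low farleft w6 along 74.4 across -32.4
low nearleft w6 along -75.7 across -32.9
top L w7 along 75.4 across -29.7
top R w7 along 75.4 across 29.4
low L w7 along 74.9 across -32.6
low R w7 along 75.1 across 26.2
held L along 76.8 across -29.3
held R along 76.8 across 31.0
```

View pics/side0_c.png

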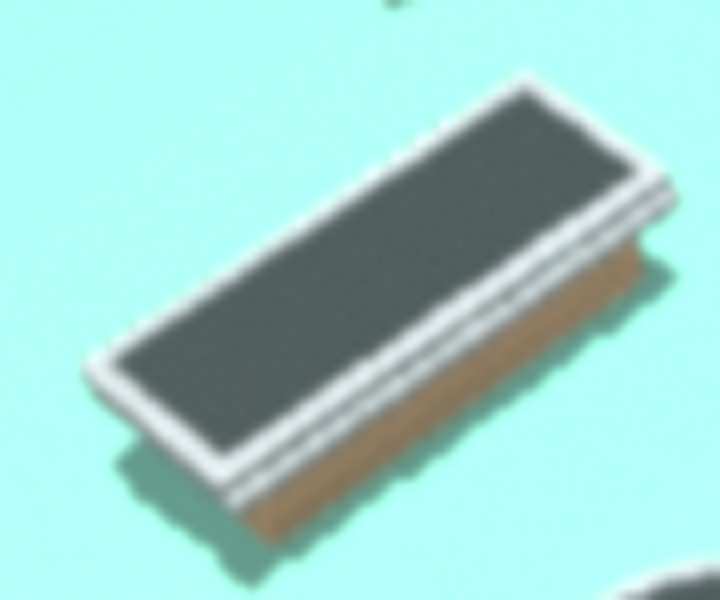

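Call:
drive_tool(commands=[[-0.15,-0.15,0.3,0,0,0,0.4],[0,0,0.5,0,0,0,0.4],[0,0,0.5,0,0,0,0.4],[0,0,0.4,0,0,0,0.4],[0,0,0.2,0,0,0,0.4],[0,0,0,0,0,0,0.4],[0,0,0,0,0,0,0.4],[0,0,0,0,0,0,0.4]])

```text
time_s: 12.62
tool_pos: [0.6255, 0.2517, 0.1154]
tool_rot: [180.0, -0.0, 86.8]
force: [-0.0, -0.4, -3.4]
grip_width: 0.0593
```

Call:
drive_tool(commands=[[0,0,0.1,0,0,0,0.4],[0,0,0.1,0,0,0,0.4],[0,0,0,0,0,0,0.4],[0,0,0,0,0,0,0.4]])

```text
time_s: 12.95
tool_pos: [0.6253, 0.2515, 0.1132]
tool_rot: [-180.0, 0.0, 86.8]
force: [0.9, -0.2, -3.0]
grip_width: 0.0593
```

Call:
drive_tool(commands=[[0,0,0.05,0,0,0,0.4],[0,0,0.0,0,0,0,0.4],[0,0,0,0,0,0,0.4]])

```text
time_s: 13.2
tool_pos: [0.6253, 0.2515, 0.1127]
tool_rot: [-180.0, 0.0, 86.8]
force: [0.3, 0.6, -3.7]
grip_width: 0.059
```

Call:
drive_tool(commands=[[0,0,0.05,0,0,0,0.4],[0,0,0.0,0,0,0,0.4],[0,0,0,0,0,0,0.4]])

```text
time_s: 13.45
tool_pos: [0.6254, 0.2516, 0.1123]
tool_rot: [180.0, 0.0, 86.8]
force: [0.7, -0.5, -2.8]
grip_width: 0.0588
```

```bash
python3 look.py 8 wrist side; python3 crop.py side8 155 140 120 110 6 1.4; python3 crop.py wrist8 255 178 130 40 6 1.6
```

```text
13.55 [0.6254 0.2516 0.1123] [179.99   0.    86.85] [ 0.5  0.2 -2.7] 0.05882897951082203 [  4.3  34.6 -38.9  89.1  23.2  64.6 -42.8]
```

View pics/side8_c.png

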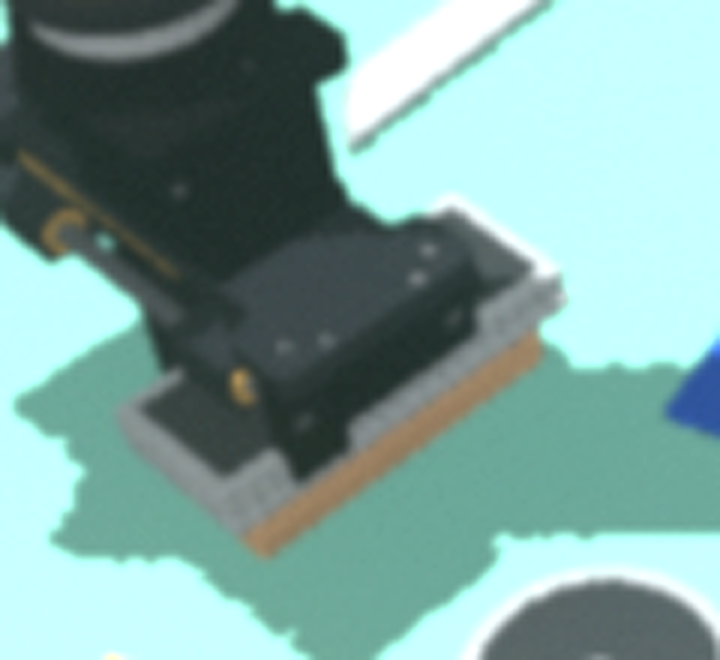

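View pics/wrist8_c.png

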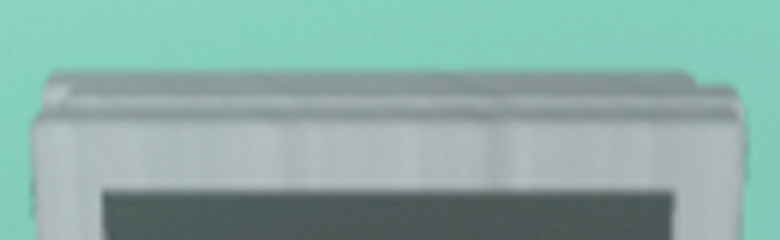

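Call:
drive_tool(commands=[[0.03,0,0.05,0,0,0,0.4],[0,0,0.0,0,0,0,0.4],[0,0,0,0,0,0,0.4]])

```text
time_s: 13.8
tool_pos: [0.6255, 0.2517, 0.1122]
tool_rot: [180.0, 0.0, 86.8]
force: [-1.9, -1.8, 1.5]
grip_width: 0.0589
```

Call:
drive_tool(commands=[[0.0,0,0.05,0,0,0,0.4],[0,0,0.0,0,0,0,0.4],[0,0,0,0,0,0,0.4]])

```text
time_s: 14.05
tool_pos: [0.6256, 0.2517, 0.1119]
tool_rot: [180.0, 0.0, 86.8]
force: [-2.3, -2.2, 5.5]
grip_width: 0.0589
```

Call:
drive_tool(commands=[[0,0,-0.05,0,0,0,0.4],[0,0,0,0,0,0,0.75],[0,0,0,0,0,0,0.8],[0,0,0,0,0,0,0.85],[0,0,0,0,0,0,0.9],[0,0,0,0,0,0,0.95],[0,0,0,0,0,0,0.95],[0,0,0,0,0,0,0.95]])

```text
time_s: 14.72
tool_pos: [0.6254, 0.2519, 0.1115]
tool_rot: [-180.0, -0.0, 86.8]
force: [-0.6, 0.7, -0.0]
grip_width: 0.0817
```

```bash
python3 look.py 9 wrist side; python3 crop.py side9 155 140 120 110 6 1.4; python3 crop.py wrist9 245 168 150 60 5 1.6
```

```text
14.8167 [0.6254 0.2519 0.1116] [-180.     -0.     86.85] [-0.8  0.4  0.7] 0.08213524799374196 [  4.3  34.6 -38.9  89.1  23.2  64.6 -42.9]
```

View pics/side9_c.png

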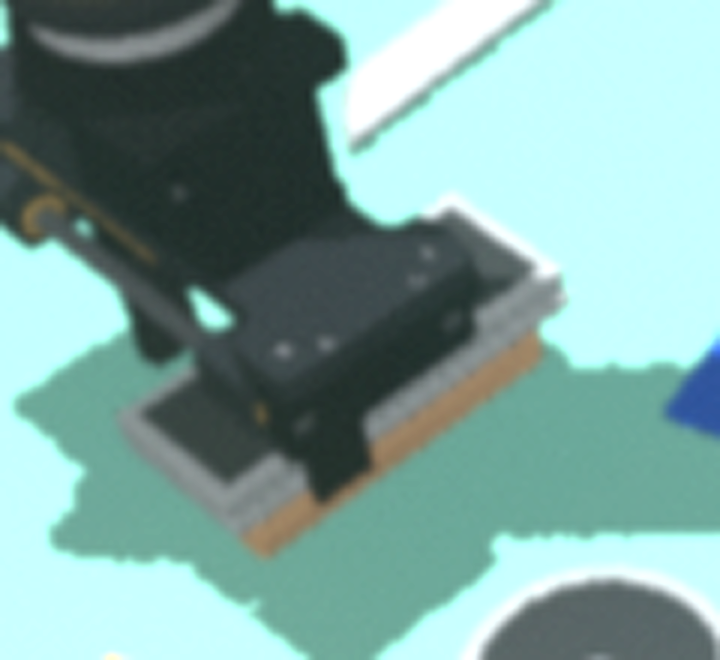

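View pics/wrist9_c.png

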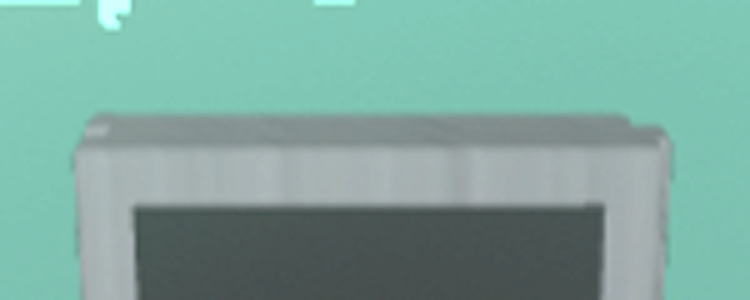

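Call:
drive_tool(commands=[[0,0,-0.5,0,0,0,0.95],[0,0,-1.5,0,0,0,0.95],[0,0,-2.5,0,0,0,0.95],[0,0,-3,0,0,0,0.95],[-1,0,-3,0,0,0,0.95],[-2,0,-3,0,0,0,0.95],[-3,0,-3,0,0,0,0.95],[-3,0,-2,0,0,0,0.95],[-2.5,0,0,0,0,0,0.95],[-1.5,0,0,0,0,0,0.95],[0,0,0,0,0,0,0.95],[0,0,0,0,0,0,0.95],[0,0,0,0,0,0,0.95]])

```text
time_s: 15.9
tool_pos: [0.6179, 0.1244, 0.2969]
tool_rot: [180.0, -0.1, 86.9]
force: [0.2, -0.4, -0.7]
grip_width: 0.0828
```

```bash
python3 look.py 10 wrist side top; python3 crop.py side10 155 150 120 110 6 1.4; python3 crop.py wrist10 260 0 120 175 4 1.2; python3 crop.py top10 240 90 90 100 6 1.5
```

```text
16.05 [0.6178 0.1247 0.2962] [-1.7998e+02 -5.0000e-02  8.7020e+01] [-0.3  1.4 -0.2] 0.08287765276730677 [ 18.7  20.6 -41.6  84.7  13.7  79.9 -26.5]
```

View pics/side10_c.png

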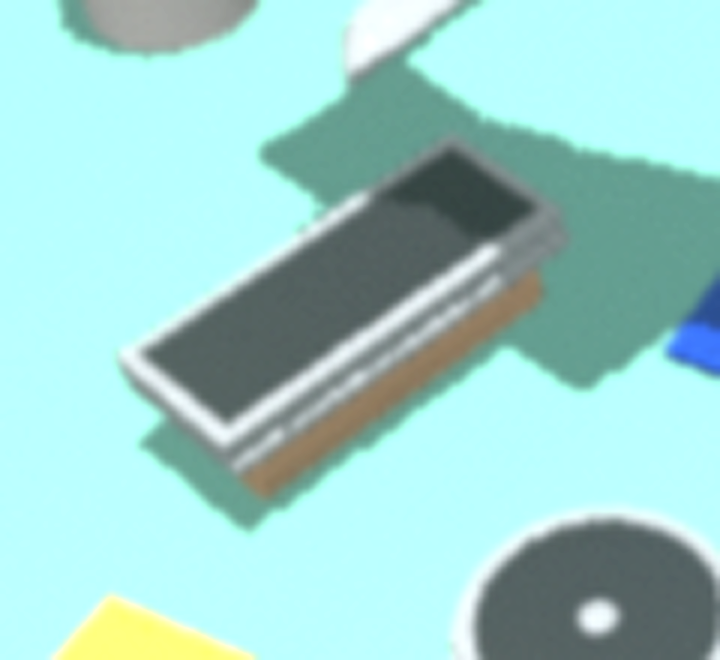

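View pics/wrist10_c.png

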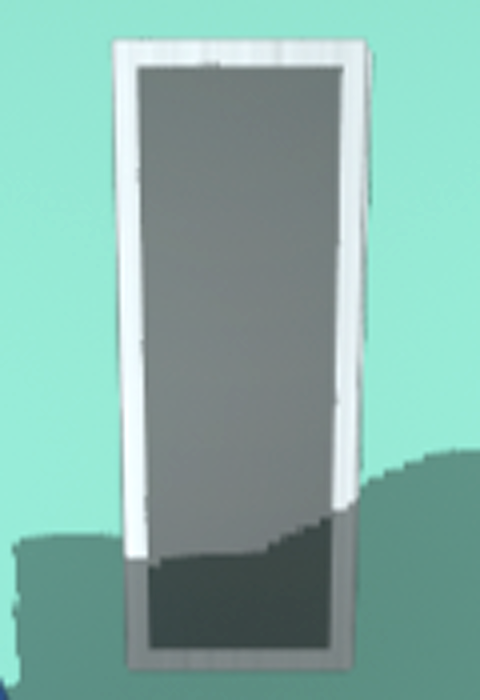

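View pics/top10_c.png

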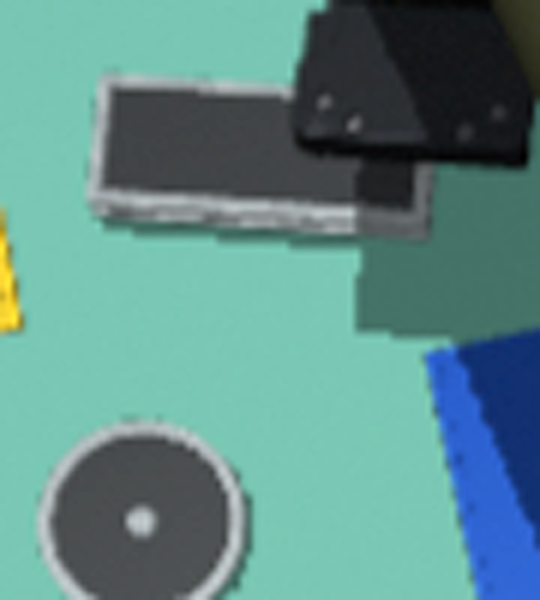

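```bash
python3 - <<'E'
from h import *
np.set_printoptions(precision=4,suppress=True)
w=np.load("pics/wrist10.npz");s=np.load("pics/side10.npz")
k=(260,0,4)
P=np.array([atz(w,uc(p,*k),.048) for p in((112,40),(366,40),(355,669),(127,669))]);m=P.mean(0)
th=np.radians(86.83);u=np.array([np.cos(th),np.sin(th),0]);v=np.array([u[1],-u[0],0]);O=np.array([.6252,.2119,0])
print(m,(m-O)@u,(m-O)@v)
for i,j in((3,0),(2,1),(0,1),(3,2)):
    d=P[j]-P[i];print(np.linalg.norm(d),np.degrees(np.arctan2(d[1],d[0])))
S=[(122,358),(452,137),(560,215),(225,445)]
for p,q in zip(((112,40),(366,40),(366,40)) and [(112,40),(366,40),(355,669),(127,669)],[S[3],S[0],S[1],S[2]]):
    print(tri([(w,uc(p,*k)),(s,uc(q,155,150,6))]))
E
```

```text
[0.6237 0.213  0.048 ] 0.0010084880666298272 -0.0016024736812639887
0.1489707998635597 86.85876279491033
0.1490089593515 87.5246075511249
0.05932020265627807 -2.99874164531828
0.061051757474648694 -3.0291522163835762
(array([0.5968, 0.2884, 0.0461]), np.float64(0.0012698555409921312))
(array([0.6558, 0.2848, 0.0446]), np.float64(0.0022280699196424543))
(array([0.6507, 0.1348, 0.0408]), np.float64(0.0008190595118393998))
(array([0.589 , 0.1391, 0.0426]), np.float64(8.182740386487927e-07))
```

```bash
python3 -c "
from cell import env
print(env.get_obs()['time_s'],env.sign_off())"
```

```text
the job is handed in; nothing more can be done
16.05 None
```

The honing plate is lying flat and square on the pile, dark face up, and I handed the job in at 16 s of the 48 s allowed.

**What I did:** I pushed the plate along the rack with the shut gripper in the slot until it stuck out about 58 mm, still flat on the ledges. I then gripped it across its width at the overhanging end and carried it over level. I lowered it until it touched the pile at about 5 N, let go and backed off.

**Last checks (wrist camera):**
- **Position:** its centre is about 1 mm along and 1.6 mm across from the centre of the plate below it.
- **Squareness:** its angle is about 87.2° against 86.8° for the pile.
- **Surroundings:** the disc pile still sits where it did, and the robot is touching nothing.

**What disagreed:**
- **Pile offset:** the pile's two original plates were already about 3 mm out of line with each other across the block. I set the new plate between the two rather than exactly on the upper one.
- **Height:** measuring the plate's top from the wrist and side cameras gave 41 to 46 mm instead of the expected 48 mm. The same low reading, towards the same end, showed when I measured the pile before placing. I took it as camera error rather than tilt and did not check further.

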